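# Change the packing belt over to the green setting

## Robot

A 6-joint arm with a two-finger parallel gripper is mounted at the origin on the work surface. World frame = base frame: x ahead of the robot, y to its left, z up, the work surface at z = 0. Lengths are in m, angles in rad, forces in N, time in s.
With the tool pointing down it reaches from about 0.35 to 0.775 m from the base axis. Payload 5.5 kg.
Tool frame: the origin (TCP) lies on the centre line of the jaws, within the pads' length; the fingertips stand ctrl.finger_overhang ahead of it and the grasp point (between the pads) lies 2 mm behind it (ctrl.finger_overhang is the distance from the TCP to the fingertips, in m); y points along the fingers, x is the direction in which the jaws open and shut, and the axes are right-handed (so a half turn about y gives the same grasp; the last joint's range is limited). The gripper opens to 85 mm and grips with 20 to 120 N. Pads are 22 mm wide; open, the fingers measure 114 mm over their backs; the gripper's body (76 mm by 85 mm) begins 54 mm behind the grasp point. The pads swing forward as they close: fully open they stand 13 mm farther back than shut.
Start: joints at [-1.273, 0.313, 0.046, 1.304, 0, 1.431], TCP at [0.244, -0.521, 0.248] pointing down, gripper open.
Joint ranges: [-2.76, 2.76], [-0.86, 1.69], [-1.03, 1.26], [-2.2, 2.34], [-1.47, 1.5], [-3.14, 3.14]. Speed limits (rad/s): [2.57, 2.57, 3.14, 3.14, 3.14, 3.14].

## Interface

Orientations are given as a 3x3 rotation matrix whose columns are the frame's x, y, z axes.
In Python, from rig import ctrl, jaws, planner, eyes, workorder, models gives the robot as it stands. Calls block until the motion is done:
- ctrl.move_pose(position, orientation): joint-space move of the TCP to a pose.
- ctrl.line_to(position, rotation=None, feed=0.15, force_limit=None): straight line of the TCP; rotation=None keeps the orientation; feed is the mean speed in m/s. With force_limit (N) it stops when the force on the tool has changed by that much, and returns True; else False.
- ctrl.goto_joints(angles): joint-space move.
- jaws.move_gripper(opening): finger opening in m; the grip force is fixed at half the most; returns when the fingers have stopped.
- ctrl.hold(seconds).
- planner.ik(position, orientation): joint angles nearest the present ones, or None.
- ctrl.state(): the state.
- eyes.read_camera(name): name is "side" or "top"; returns the picture (384x512x3 uint8, blue, green, red); there is no depth.
- eyes.camera_params(name): a dict with "vfov" (degrees; the focal length in pixels is half the picture's height over the tangent of half this angle, whatever the lens; pixels are square), "cx", "cy" (the principal point, pixels), "camera_from_world" (4x4, takes a point from world to camera coordinates). Camera axes: x right, y down, z forward; pixel columns grow to the right and rows downward; lengths in m; the calibration is good to about 2 mm. A picture is of the moment at which its call begins. camera_params takes no time and is no camera call.
A pose or a line that the arm cannot do raises ctrl.Unreachable and nothing moves.
- workorder.job_done(): hands the job in, once; it reports no verdict.
Trained networks look in the newest picture that a camera, given by its name, has taken for a name from the list of things; names that differ only in an ending like _2 or _b are one class to them, and where a whole thing is asked for, a point or a joint stands for the part that bears it (a point fixed in the world has none). Each returns a list of dicts, best first, with "conf" (0 to 1); they miss things now and then, are a little off and sometimes report something else, mostly with a low value. They report only what shows in the picture. A call takes as long as a camera call. They do not tell look-alikes from the thing itself.
- models.cut_out(camera, target): "region" (384x512 bool, what is visible of it) and "bbox" ([left, top, width, height] in pixels, round what is visible of it).
The state is a dict: "clock": time; "joints": joint angles; "joint_vel": joint speeds; "joint_torque": joint torques, N m; "tool_pos": TCP position; "tcp_rot": TCP orientation; "contact_force": force on the tool from outside, world axes, zero at the start; "ft_torque": the same for the moment, N m; "gripper_width": finger opening in m.
Only numpy, scipy, OpenCV 4.12 (cv2) and the standard library are available. Lean on these libraries where they do the work, as an engineer would, in place of code of your own. Each camera call takes 0.05 s, during which the arm holds its last target. There are 200 camera calls.

## Task

Change the packing belt over safely: first press the red mushroom stop straight down until it latches, and only then turn the big black selector handle until its pointer clicks in at the green mark, with the stop still down. Last, twist the red stop clockwise to unlatch it, so that it springs back up fully, and leave the selector at green. Leave the tins, the carton and the bottle standing where they are.

Things in the scene. Friction and masses are not known exactly. Their poses are not given: they have to be found in the camera images.
- console: fixed grey selector box on the table, 180 x 180 x 55 mm high, with a white dial face on top. Origin at the centre of its underside, z up; the selector's upright axis passes through the origin. Yaw varies.
- dial_axis (a point): point on the selector's upright axis at the height of the handle's top, 97 mm above the table (42 mm above the box's top). The handle is a black upright bar, 18 mm wide, spanning 12 to 42 mm above the box's top, on a round hub 60 mm across and 12 mm high. It can be pushed sideways with closed fingertips or gripped across.
- dial (a joint): angle of the selector handle, rad, growing counter-clockwise seen from above; the pointer looks along the console's +x at 1.05. Click positions: 0 (park, no coloured mark: it starts there), 0.7, 1.4, 2.1; end stops at -0.05 and 2.15. A sprung detent draws it into the nearest click position and holds it there; about 0.25 N m takes it over to the next.
- dial_pointer (a point): tip of the selector's pointer end, at the top edge, 60 mm from the axis. The bar is 95 mm long: from 60 mm on the pointer side to 35 mm on the other side of the axis; a white line on its top runs to the pointer end.
- mark_green: the green mark: flat round disc 20 mm across flush on the dial face, its centre 72 mm from the selector's axis at one of the three click positions 0.7, 1.4 or 2.1 (which one varies). The pointer must end at it.
- mark_yellow: yellow mark, same size, at another of the click positions; not wanted.
- mark_blue: blue mark, same size, at another of the click positions; not wanted.
- stop: fixed yellow stop box on the table, 100 x 100 x 60 mm high, origin at the centre of its underside, z up. The mushroom stands upright over the origin. The console and the stop may stand either way round, left or right.
- stop_cap (a point): centre of the top of the red mushroom cap (54 mm across, 24 mm high, its rim 25 mm above the box when up, on a 28 mm stem). 109 mm above the table when up, 101 mm when latched down. About 10 N takes it down past half-way; it then latches at 8 mm down by itself, on a firm seat.
- stop_twist (a joint): twist of the red cap, rad, growing clockwise seen from above, 0 to 0.9, sprung back to 0 (about 0.2 N m to turn). With the cap latched down, a twist beyond about 0.5 unlatches it (0.7 is sure); the cap rises fully only when the twist is let go, and then it stays up.
- carton: loose white and red drink carton, 65 x 95 x 165 mm high (x, y, z), origin under its centre; stands beside the stop box on its +x side. Leave it alone.
- can_a: loose tin with a red label, 74 mm across, 110 mm high, origin under its centre; stands beside the stop box on its -x side. Leave it alone.
- bottle: loose white bottle with a red cap, 76 mm across up to 135 mm, 200 mm high, origin under its centre; stands beside the console on its +x side, near the marks. Leave it alone.
- can_b: loose tin with an orange label, 74 mm across, 110 mm high, origin under its centre; stands beside the console on its -x side. Leave it alone.
Not all that is in view belongs to the job. Several things look just like the stop: the one meant starts farthest to the robot's right.

How it is judged:
By the outcome, as a careful person would: the job done as asked, in the order asked, and still so for the second after the job is handed in, with the robot touching nothing.
It also fails if it takes over 64 s, if anything falls off the work surface, if the arm or the gripper's body presses on something with over 40 N, if the wrist force passes 120 N, or if a joint passes its speed limit or range.

## Working session

There is one attempt and no reset: what is moved stays moved. The work goes in short steps, each a Python script; the robot and the scene stay as the last script left them, time stands still between calls to the robot, and variables do not carry over. Pictures are saved under pics/ and viewed, about 8 in all and at most 12, crops included, and the job is handed in when it is done.

```bash
ls; mkdir -p pics; python3 - <<'E'
from rig import ctrl, jaws, planner, eyes, workorder, models
import cv2,numpy as np
print(ctrl.finger_overhang, ctrl.state())
for c in("side","top"):
    im=eyes.read_camera(c); cv2.imwrite(f"pics/{c}0.png",cv2.resize(im,None,fx=1.5,fy=1.5))
    p=eyes.camera_params(c); print(c,p)
    for t in("stop","console","stop_cap","mark_green","dial_pointer"):
        print(t,[(round(d["conf"],2),d["bbox"]) for d in models.cut_out(c,t)])
E
```

```text
pics
0.017 {'clock': 0.0, 'joints': array([-1.27258278e+00,  3.13978160e-01,  4.49686017e-02,  1.30361826e+00,
        1.41620336e-05,  1.43120973e+00]), 'joint_vel': array([ 1.05335476e-03,  3.15479199e-04,  1.33237964e-03, -2.35190762e-04,
        3.81380790e-04, -2.17609790e-05]), 'joint_torque': array([-2.94124229e-04, -4.80620813e+01,  2.98535693e+01,  1.92209333e-02,
       -1.30292797e-04, -2.12434333e-05]), 'tool_pos': array([ 0.24362592, -0.5202933 ,  0.24741727]), 'tcp_rot': array([[ 4.23947621e-01, -5.24579692e-04,  9.05686557e-01],
       [-9.05684897e-01,  1.75481743e-03,  4.23947860e-01],
       [-1.81170899e-03, -9.99998323e-01,  2.68846770e-04]]), 'contact_force': array([-0.27548151,  0.12133535,  1.06628565]), 'ft_torque': array([ 0.00144464, -0.04745575, -0.01298831]), 'gripper_width': 0.08541397348493768}
side {'vfov': 55.366645336011935, 'cx': 259.5609365122527, 'cy': 191.89120764454535, 'camera_from_world': array([[ 0.99679503, -0.07942153,  0.00958579, -0.51501609],
       [-0.03693394, -0.56318116, -0.82550764,  0.13564286],
       [ 0.07096162,  0.82250787, -0
[... 506 characters left out ...]
737869973, 'cy': 192.2200436912228, 'camera_from_world': array([[-3.02816443e-02, -9.99541178e-01,  6.74812152e-04,
         1.01298946e-01],
       [-9.96234997e-01,  3.01266005e-02, -8.12909480e-02,
         5.34680505e-01],
       [ 8.12333201e-02, -3.13389506e-03, -9.96690186e-01,
         9.75395252e-01],
       [ 0.00000000e+00,  0.00000000e+00,  0.00000000e+00,
         1.00000000e+00]])}
stop [(0.92, [74.2, 143.1, 54.0, 52.7]), (0.67, [100.7, 213.5, 53.7, 55.4])]
console [(0.83, [326.0, 138.2, 80.3, 78.7])]
stop_cap [(0.72, [77.6, 152.9, 27.3, 23.8]), (0.6, [102.5, 229.8, 27.6, 28.2]), (0.55, [184.4, 183.1, 24.0, 23.3])]
mark_green []
dial_pointer [(0.93, [357.4, 162.5, 40.4, 28.7])]
```

View pics/top0.png

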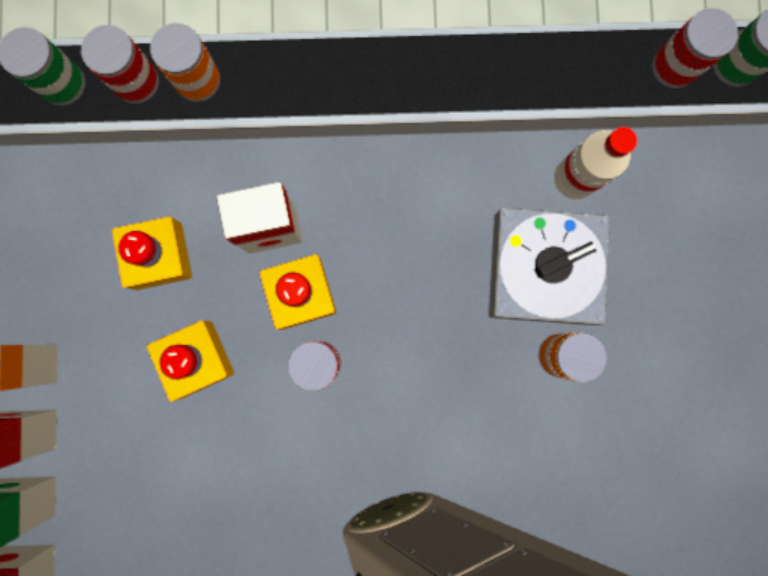

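View pics/side0.png

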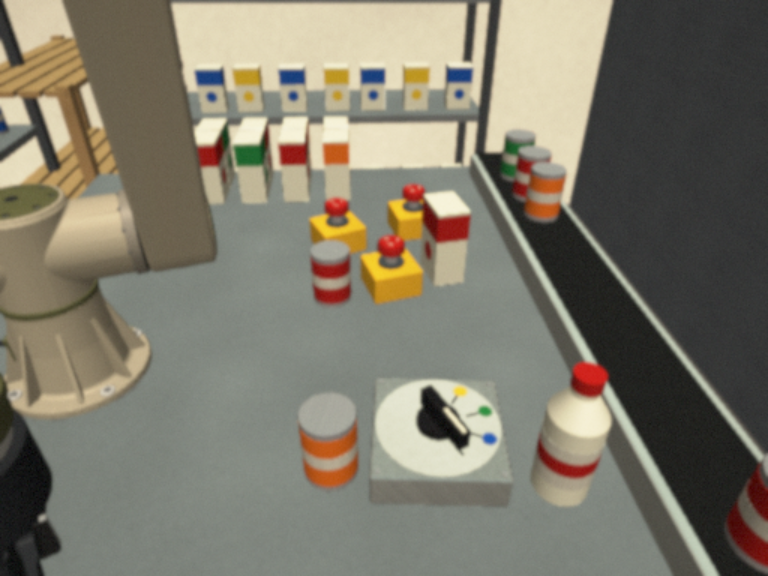

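Top view (1.5x pixels): image up is +x and image left is +y. The wanted stop is the rightmost one, with its cap at (294,290). The carton is beyond it at (255,212) and the can is before it at (314,365). The dial is at (553,265), with its pointer at (595,245). Counter-clockwise from the pointer come blue (570,225), green (540,223) and yellow (515,241), so green should be 1.4. The side view agrees: cap (391,245), dial hub (440,420), green (485,411).

```bash
cat > h.py <<'E'
import numpy as np,cv2
from rig import ctrl, jaws, planner, eyes, workorder, models
def cam(c):
    p=eyes.camera_params(c); T=np.array(p["camera_from_world"]); f=192/np.tan(np.radians(p["vfov"])/2)
    return np.array([[f,0,p["cx"]],[0,f,p["cy"]],[0,0,1]])@T[:3]
def proj(c,X):
    q=cam(c)@np.append(X,1); return q[:2]/q[2]
def atz(c,uv,z):
    P=cam(c); H=np.c_[P[:,:2],P[:,2]*z+P[:,3]]; q=np.linalg.solve(H,[*uv,1]); return q[:2]/q[2]
def tri(a,b): # side,top
    X=cv2.triangulatePoints(cam("side"),cam("top"),np.array(a,float),np.array(b,float))[:,0]; return X[:3]/X[3]
def blob(im,near,lo,hi,r=14):
    h=cv2.cvtColor(im,cv2.COLOR_BGR2HSV); h[...,0]=(h[...,0].astype(int)+20)%180  # hue+20 so red=20
    m=cv2.inRange(h,lo,hi); n,l,s,c=cv2.connectedComponentsWithStats(m)
    k=1+np.argmin([np.hypot(*(c[i]-near))+ (99 if s[i,4]<6 else 0) for i in range(1,n)])
    return c[k],s[k]
RED=((8,150,90),(28,255,255));YEL=((44,130,120),(55,255,255));GRN=((70,100,60),(105,255,255));BLU=((120,120,80),(150,255,255))
E
cat > m.py <<'E'
from h import *
S=eyes.read_camera("side");T=eyes.read_camera("top")
for n,c,s,t in(("cap",RED,(391,245),(294,290)),("yel",YEL,(459,391),(515,241)),("grn",GRN,(485,411),(540,223)),("blu",BLU,(489,438),(570,225))):
    a,sa=blob(S,np.array(s)/1.5,*c);b,sb=blob(T,np.array(t)/1.5,*c)
    print(n,a.round(1),sa,b.round(1),sb,tri(a,b).round(4), "z.055:",atz("side",a,.055).round(4),atz("top",b,.055).round(4))
for c,t in(("side",(440,425)),("top",(553,265))):
    for d in models.cut_out(c,"dial_pointer")[:1]:
        y,x=np.nonzero(d["region"]); print(c,"bar",x.mean(),y.mean(),d["bbox"], atz(c,(x.mean(),y.mean()),.08))
    im=S if c=="side" else T
    o=np.array(t)/1.5; x0,y0=(o-60).astype(int); cr=im[y0:y0+120,x0:x0+120]
    cv2.imwrite(f"pics/{c}_dial.png",cv2.resize(cr,None,fx=5,fy=5,interpolation=cv2.INTER_CUBIC)); print(x0,y0)
for t in("bottle","carton","can_a"):
  for c in("side","top"):
    print(t,c,[(round(d["conf"],2),d["bbox"]) for d in models.cut_out(c,t)][:6])
E
python3 m.py
```

```text
cap [260.3 163.8] [252 157  17  14 190] [195.2 192.6] [184 182  23  22 360] [0.5343 0.2084 0.0978] z.055: [0.5409 0.2824] [0.5377 0.214 ]
yel [306.4 260.5] [303 258   8   6  36] [343.3 160. ] [340 157   8   7  42] [ 0.6071 -0.1506  0.0568] z.055: [ 0.608  -0.1488] [ 0.607 -0.151]
grn [323.  273.5] [320 272   7   4  26] [359.5 148.3] [356 145   8   8  43] [ 0.6349 -0.1915  0.0574] z.055: [ 0.6362 -0.1892] [ 0.6349 -0.1921]
blu [326. 292.] [323 290   7   5  33] [379.7 150. ] [376 147   8   7  42] [ 0.6295 -0.2408  0.0575] z.055: [ 0.6312 -0.2387] [ 0.6291 -0.2416]
side bar 293.8512585812357 279.8478260869565 [275.4, 256.4, 38.5, 43.8] [ 0.56652414 -0.22464917]
233 223
top bar 373.1112877583466 174.5739268680445 [359.1, 161.8, 37.9, 29.0] [ 0.5659157 -0.2139821]
308 116
bottle side [(0.9, [351.5, 242.1, 55.8, 94.7])]
bottle top [(0.76, [367.1, 84.8, 56.1, 45.9])]
carton side [(0.65, [279.4, 130.9, 37.9, 60.9])]
carton top [(0.96, [145.5, 123.4, 52.4, 43.7]), (0.35, [182.0, 185.5, 23.2, 17.3])]
can_a side [(0.88, [200.5, 260.2, 37.7, 68.1]), (0.84, [209.4, 160.7, 23.8, 43.1]), (0.37, [273.8, 257.2, 40.9, 40.3])]
can_a top [(0.97, [194.8, 228.9, 33.1, 36.6]), (0.97, [357.4, 221.4, 51.2, 32.4]), (0.49, [359.1, 163.7, 38.6, 24.8])]
```

```bash
cat > poses.py <<'E'
from h import *
CAP=np.array([.534,.2085]); AX=np.array([.5649,-.209]); G=.2434
def R(t): return np.array([[np.cos(t),0,-np.sin(t)],[np.sin(t),0,np.cos(t)],[0,-1,0]])
E
python3 - <<'E'
from poses import *
k=1/1.5
print("carton top corners",[atz("top",np.array(p)*k,.165).round(3) for p in((218,194),(283,183),(291,231),(226,238))])
print("can_a top",atz("top",np.array((314,366))*k,.11).round(3))
print("can_b top",atz("top",np.array((581,357))*k,.11).round(3))
print("bottle cap",atz("top",np.array((622,140))*k,.2).round(3), atz("side",np.array((590,374))*k,.2).round(3))
print("stop box top corners",[atz("top",np.array(p)*k,.06).round(3) for p in((260,271),(319,255),(335,312),(275,329))])
print("caps",atz("top",(195.2,192.6),.097),atz("side",(260.3,163.8),.097))
print("axis proj top",proj("top",[*AX,.097])-[308,116],"side",(proj("side",[*AX,.097])-[233,223])*5)
print("tip proj top*5",(proj("top",[*(AX+.06*np.array([np.cos(G-1.4),np.sin(G-1.4)])),.097])-[308,116])*5)
q=None
for n,p,t in(("press",[*CAP,.2],1.82),("tw0",[*CAP,.092],1.82+.4),("tw1",[*CAP,.092],1.82-.45),("tw0'",[*CAP,.092],-1.32+.4),("tw1'",[*CAP,.092],-1.32-.45),
  ("d0",[*AX,.094],G-1.4+np.pi/2),("d1",[*AX,.094],G+np.pi/2),("d0'",[*AX,.094],G-1.4-np.pi/2),("d1'",[*AX,.094],G-np.pi/2)):
    q=planner.ik(np.array(p),R(t)); print(n,None if q is None else np.round(q,2))
E
```

```text
carton top corners [array([0.67 , 0.306]), array([0.684, 0.211]), array([0.613, 0.2  ]), array([0.605, 0.295])]
can_a top [0.415 0.177]
can_b top [ 0.416 -0.229]
bottle cap [ 0.722 -0.273] [ 0.724 -0.276]
stop box top corners [array([0.568, 0.266]), array([0.591, 0.17 ]), array([0.498, 0.146]), array([0.474, 0.243])]
caps [0.53419939 0.20839811] [0.53465478 0.21007764]
axis proj top [65.30514806 58.15490991] side [296.7700546  225.38572834]
tip proj top*5 [440.56087845 236.17301456]
press [ 0.23  0.33 -0.05  1.19  0.   -0.02]
tw0 [ 0.23  0.4  -0.22  0.95  0.   -0.42]
tw1 [ 0.23  0.4  -0.22  0.95  0.    0.43]
tw0' [ 0.23  0.4  -0.22  0.95  0.    2.72]
tw1' [ 0.23  0.4  -0.22  0.95  0.   -2.71]
d0 [-0.49  0.45 -0.14  0.98  0.    0.67]
d1 [-0.49  0.45 -0.14  0.98  0.   -0.73]
d0' [-0.49  0.45 -0.14  0.98  0.   -2.47]
d1' [-0.49  0.45 -0.14  0.98  0.    2.41]
```

View pics/top_dial.png

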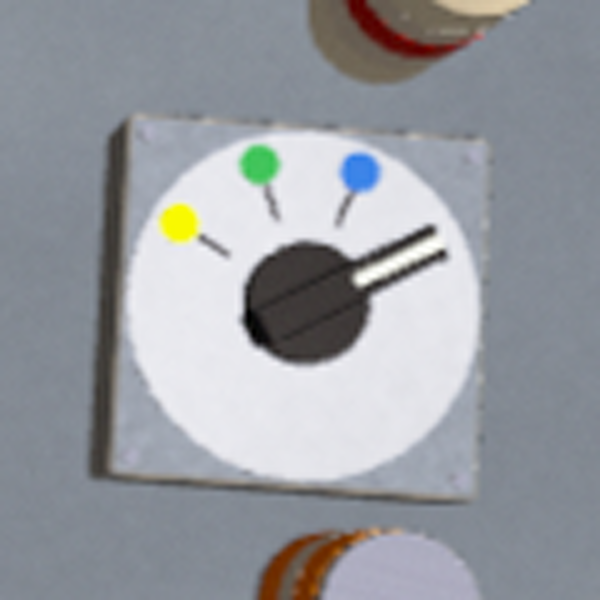

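The geometry checks out: mark chords 49.5 and 92.9 mm, cap mid-height 98 mm, mark height 57 mm, and the pointer reprojects to within a pixel. Clearances are fine too. Next I press the stop.

```bash
python3 - <<'E'
from poses import *
s=lambda:(lambda a:print(round(a["clock"],2),a["tool_pos"].round(4),a["contact_force"].round(1),round(a["gripper_width"],4)))(ctrl.state())
jaws.move_gripper(0.0); ctrl.move_pose([*CAP,.22],R(1.82)); s()
ctrl.line_to([*CAP,.135],feed=.12); s()
print(ctrl.line_to([*CAP,.110],feed=.025,force_limit=30)); s()
ctrl.line_to([*CAP,.20],feed=.15); ctrl.hold(.2); s()
S=eyes.read_camera("side"); b,_=blob(S,(260,166),*RED); print(b)
cv2.imwrite("pics/press.png",cv2.resize(S[110:240,180:340],None,fx=5,fy=4.6))
E
```

```text
4.63 [0.5344 0.2077 0.22  ] [ 0.5 -0.  -0.4] 0.0004
5.49 [0.5345 0.2085 0.1357] [0.3 0.5 0.4] 0.0002
True
6.28 [0.5346 0.2087 0.1173] [-1.4 -0.4  7.3] 0.0
7.18 [0.5333 0.2083 0.1986] [ 0.1 -0.7  0.8] -0.0003
[260.44148936 166.29787234]
```

The tip stopped at about 0.100 m (latched height 0.101), and after retreat the cap stays 2.5 px lower, where 8 mm should give about 2.4 px. So it is latched. Now the dial.

```bash
python3 - <<'E'
from poses import *
s=lambda:(lambda a:print(round(a["clock"],2),a["tool_pos"].round(4),a["contact_force"].round(1),a["ft_torque"].round(2),round(a["gripper_width"],4)))(ctrl.state())
t0=G-1.4+np.pi/2
ctrl.line_to([*CAP,.24],feed=.2)
jaws.move_gripper(.05); ctrl.move_pose([*AX,.2],R(t0)); s()
print(ctrl.line_to([*AX,.093],feed=.1,force_limit=12)); s()
jaws.move_gripper(0.0); s()
for i in range(1,8): ctrl.line_to([*AX,.093],R(t0+.2*i)) ; 
s()
jaws.move_gripper(.05); ctrl.hold(.2); s()
ctrl.line_to([*AX,.22],feed=.2)
ctrl.move_pose([.45,-.03,.28],R(1.57)); ctrl.hold(.1); s()
S=eyes.read_camera("side");T=eyes.read_camera("top")
print(blob(S,(260,166),*RED)[0])
a=cv2.resize(T[116:236,308:428],(400,400),interpolation=2); b=cv2.resize(S[223:343,233:353],(400,400),interpolation=2)
cv2.imwrite("pics/dial1.png",np.hstack([a,b]))
E
```

```text
9.67 [ 0.5652 -0.208   0.2002] [ 0.2  0.5 -0.5] [ 0.03  0.   -0.02] 0.05
False
10.88 [ 0.5654 -0.2092  0.0938] [-0.1  0.3  0.3] [-0.02 -0.02 -0.02] 0.0498
11.28 [ 0.5657 -0.209   0.0939] [0.7 1.2 4.4] [ 0.32 -0.18  0.04] 0.0165
13.72 [ 0.5653 -0.21    0.0939] [0.2 0.2 5.2] [-0.27  0.03  0.09] 0.0169
14.34 [ 0.5649 -0.209   0.0929] [-0.4 -0.3 -0.4] [ 0.   -0.01 -0.01] 0.0497
16.11 [ 0.4507 -0.0309  0.2791] [-0.7 -0.1 -0.4] [-0.01  0.04 -0.01] 0.0498
[260.47340426 166.22340426]
```

View pics/dial1.png

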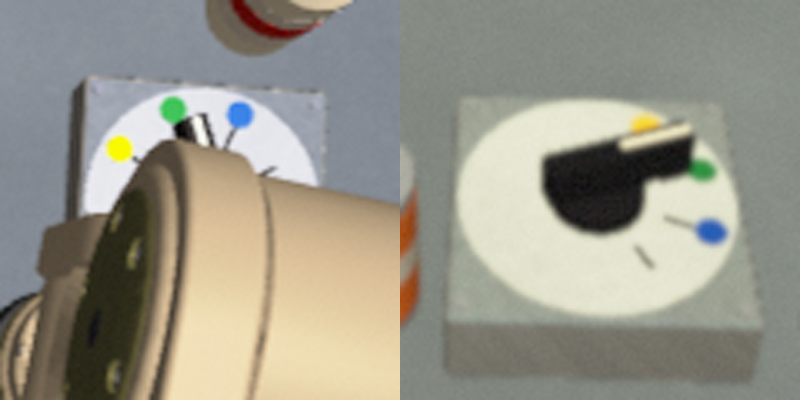

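The pointer stands at green in both halves of the picture (side tip near crop (690,130)) and the cap is still down. I'll check the pointer projection, then twist the stop.

```bash
python3 - <<'E'
from poses import *
s=lambda:(lambda a:print(round(a["clock"],2),a["tool_pos"].round(4),a["contact_force"].round(1),a["ft_torque"].round(2),round(a["gripper_width"],4)))(ctrl.state())
tip=[*(AX+.06*np.array([np.cos(G),np.sin(G)])),.097]
print("expected tip crop",(proj("top",tip)-[308,116])*3.333,(proj("side",tip)-[233,223])*3.333+[400,0])
t0=1.82+.4
jaws.move_gripper(.07); ctrl.move_pose([*CAP,.2],R(t0)); s()
print(ctrl.line_to([*CAP,.092],feed=.08,force_limit=10)); s()
jaws.move_gripper(0.0); s()
for i in range(1,6): ctrl.line_to([*CAP,.092],R(t0-.16*i)); s()
ctrl.hold(.2)
jaws.move_gripper(.07); ctrl.hold(.4); s()
ctrl.line_to([*CAP,.24],feed=.15); ctrl.hold(.2)
ctrl.move_pose([.45,.0,.3],R(1.57)); ctrl.hold(.1); s()
S=eyes.read_camera("side");T=eyes.read_camera("top")
print(blob(S,(260,164),*RED)[0],blob(T,(195,192),*RED)[0])
cv2.imwrite("pics/end_s.png",S[110:350,170:420].repeat(2,0).repeat(2,1)); cv2.imwrite("pics/end_t.png",cv2.resize(T,None,fx=1.5,fy=1.5))
E
```

```text
expected tip crop [192.57713471 112.54080316] [688.24941292 128.0186778 ]
17.57 [0.5341 0.2078 0.2004] [-0.9  0.4  0.3] [-0.    0.02  0.05] 0.0704
False
19.07 [0.5345 0.2086 0.0926] [ 0.3 -0.6 -0.5] [ 0.    0.   -0.02] 0.0702
19.38 [0.5351 0.2079 0.0931] [ 1.2 -4.8  5.7] [-0.72 -0.11 -0.02] 0.0517
19.68 [0.535  0.208  0.0929] [ 2.1 -4.9  5.8] [-0.88 -0.26  0.1 ] 0.0521
19.99 [0.535  0.2081 0.0927] [ 2.1 -5.1  4.5] [-0.96 -0.43  0.16] 0.0518
20.3 [0.5351 0.2081 0.0928] [ 2.5 -4.5  6.2] [-0.92 -0.46  0.12] 0.0519
20.61 [0.5351 0.2081 0.0928] [ 1.7 -4.9  5.8] [-0.89 -0.31  0.13] 0.0517
20.92 [0.5351 0.2082 0.0929] [ 1.9 -4.2  6.6] [-0.89 -0.34  0.13] 0.0518
21.83 [0.5339 0.2086 0.0919] [ 0.7 -0.7  0.1] [ 0.01 -0.01  0.01] 0.0702
24.19 [0.4504 0.0008 0.2995] [-0.3  0.2  0.8] [-0.    0.02  0.02] 0.0698
[260.26701571 163.81675393] [195.22589532 192.63360882]
```

View pics/end_s.png

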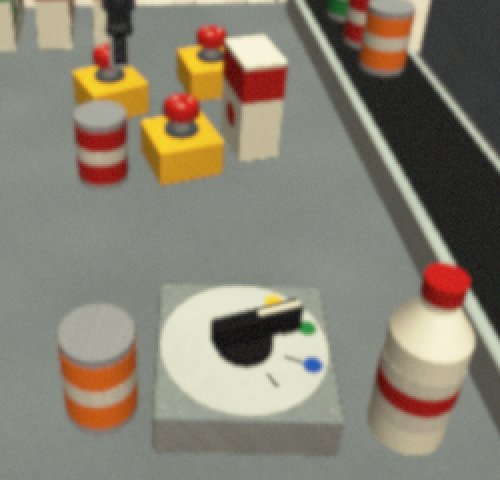

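View pics/end_t.png

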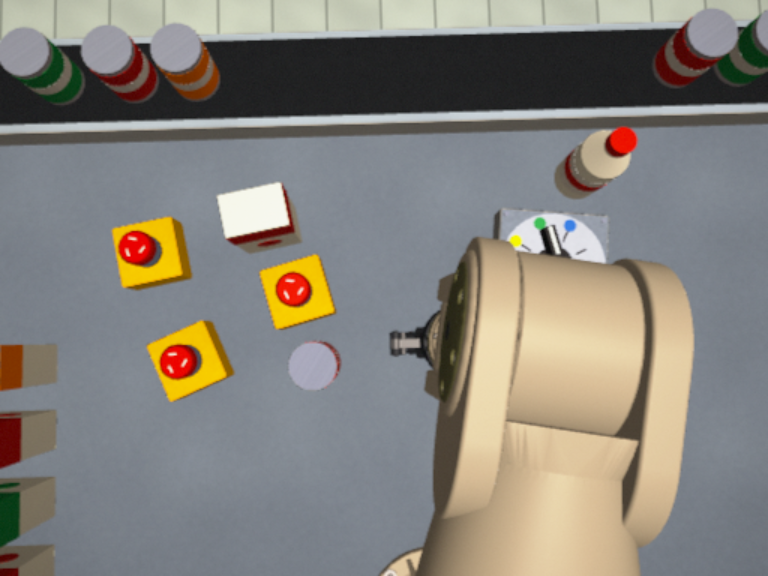

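The cap is back at its starting pixel, (260.3,163.8) in the side view. The pointer is on green, within about 2 crop pixels of the prediction, and the tins, carton and bottle have not moved.

```bash
python3 -c "
from rig import workorder; print(workorder.job_done())"
```

```text
the job is handed in; nothing more can be done
None
```

The belt changeover is done in the order asked and handed in at about 24 s on the robot's clock; the hand-in reports no verdict.

- **Stop pressed:** I pushed the rightmost red mushroom straight down with closed fingertips until it latched. The tip stopped at 0.100 m, against a latched height of 0.101 m. The cap was still down after I turned the dial.
- **Selector turned:** I gripped the handle across and turned it 1.4 rad to the green mark. The pointer tip showed within about 2 enlarged pixels of where it should be at green, in both camera views.
- **Stop released:** I twisted the cap about 0.8 rad clockwise and let go. It sprang back to its starting place in both cameras: side view (260.3, 163.8) before and after.

The last pictures show the tins, carton and bottle where they were, and the arm clear of everything. The forces I read during the work stayed low. I did not log the peak of the press, but it was set to stop at a 30 N change. No check failed or disagreed.

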